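Stop check on the bench control station

ROBOT

A 6-joint arm with a two-finger parallel gripper is mounted at the origin on a cart in front of the work surface, level with it; the furniture and walls round the work are solid. World frame = base frame: x ahead of the robot, y to its left, z up, the work surface at z = 0. Lengths are in m, angles in rad, forces in N, time in s.
With the tool pointing down it reaches from about 0.3 to 0.775 m from the base axis. Payload 14.6 kg.
Tool frame: the origin (TCP) lies on the centre line of the jaws, within the pads' length; the fingertips stand 19 mm ahead of it and the grasp point (between the pads) is the TCP; z points along the fingers, y is the direction in which the jaws open and shut (so a half turn about z gives the same grasp; the last joint's range is limited). The gripper opens to 94 mm and grips with 3 to 60 N. Pads are 16 mm wide; open, the fingers measure 119 mm over their backs; the gripper's body (75 mm by 177 mm) begins 78 mm behind the grasp point.
Start: joints at [1.043, 0.3, 1.521, -0, 1.321, -0.067], TCP at [0.245, 0.493, 0.224] pointing down, gripper open.
Joint ranges: [-3.03, 3.03], [-0.79, 2.21], [0.23, 2.52], [-1.04, 4.18], [0, 3.07], [-2.55, 2.55]. Speed limits (rad/s): [2.22, 2.22, 2.57, 3.14, 3.14, 3.14].

INTERFACE

Orientations are given as [roll, pitch, yaw] about the fixed x, y, z axes, in that order (R = Rz(yaw) Ry(pitch) Rx(roll)).
In Python, from station import ctrl gives the robot as it stands. The module is installed in compiled form; this text tells all that it offers.
- The arm moves only by the shell command python3 -m creep 'ROWS' [FORCE]. ROWS is a JSON object of lists of equal length, an entry for each row: "translation": the shift along the world's x, y, z in mm, a list of three; "yaw": the turn about the world's z in rad; "gripper": the closure in counts, from 0 (fully open) to 255 (shut). A call has 1 to 5 rows; each row is the pose to reach, as a shift and turn from the pose measured when the call began; what a row does not reach only later rows make up. A row lasts 1/12 s, in which the tool goes at most 41.7 mm and 7.16 degrees, less where a joint would pass 70% of its speed; a pose out of reach is approached as far as the arm can. A call with a gripper value outside its range is refused whole. The fingers move at their own pace and stop on an object; FORCE is the grip in N (left out, the last holds). Time passes only in rows, so rows that repeat a pose let the fingers close. It gives the time, the measured TCP pose, the force and the opening at its end, in the units of the state.
- ctrl.get_obs(): the state, without advancing time (a new reading comes with each control period).
- ctrl.camera(name): name is "scene" or "top" or "wrist"; returns a dict with "pixels" (384x512x3 uint8, red, green, blue), "depth" (384x512 float32, m along the optical axis (not along the pixel's ray), 0 where there is no reading), "fx", "fy", "cx", "cy" (pixels), "R" (3x3) and "t" (3): a world point X has camera coordinates R X + t; the wrist camera has in their place "tool_from_camera" (4x4, takes a point from camera to tool coordinates, whose origin is the TCP and whose axes are the flange's). Camera axes: x right, y down, z forward; pixel columns grow to the right and rows downward; lengths in m; the calibration is good to about 2 mm. A picture is of the moment at which its call begins: read the wrist's pose just before it.
- ctrl.hand_in(): hands the job in, once; it reports no verdict.
The state is a dict: "time_s": time; "qpos": joint angles; "joint_vel": joint speeds; "tau": joint torques, N m; "ee_pos": TCP position; "eef_rot": TCP orientation; "force": force on the tool from outside, world axes, zero at the start; "moment": the same for the moment, N m; "grip_width": finger opening in m.
Only numpy, scipy, OpenCV 4.12 (cv2) and the standard library are available. Lean on these libraries where they do the work, as an engineer would, in place of code of your own. Each camera call takes 0.05 s, during which the arm holds its last target. There are 200 camera calls.

TASK

Do the morning stop check on the grey control station: press the big three-winged mushroom button straight down until it latches and stays down by itself, then push one of its wings round clockwise (seen from above) until the button is released and comes fully up again, and last press the small flat round reset button at the other end of the box fully in and let it come back. Only press and push: do not grip the wings, leave the reset button alone while the stop is down, do not lift the station or shove it out of place, and leave the wood block, the small nut blank and the pencil where they lie.

Things in the scene. Friction and masses are not known exactly. Their poses are not given: they have to be found in the camera images.
- station: grey cast box on four rubber feet, 110 (x) x 220 (y) x 50 mm high, 3 kg, standing loose on the bench; origin at the centre of its underside, z up. The mushroom stop's vertical axis is at x=0, y=+45 mm, the reset's at x=0, y=-65 mm. It stays put under sideways pushes of up to about 8 N.
- stop_cap: cap of the mushroom stop: black round head 84 mm across, bare-metal hub 26 mm across in its middle, three wings round the hub, 120 degrees apart. Origin on the turning axis at the head's underside, z up, 72 mm above the bench when up. Above the origin: domed head's top 16 mm, wing tops 33 mm, hub top 35 mm. Each wing is a radial rib 10 mm thick, from 10 to 40 mm off the axis; wing 0 points to the cap's -x.
- stop_top (a point): centre of the hub's flat top, where the stop is pressed; on the turning axis, 107 mm above the bench when up. It moves with the cap.
- wing0 (a point): top centre of one of the three wings, midway along it, 31 mm from the button's turning axis; it moves with the cap. This is wing 0, which points to the station's -x while the cap is not turned.
- wing1 (a point): top centre of one of the three wings, midway along it, 31 mm from the button's turning axis; it moves with the cap. Wing 1, 120 degrees anticlockwise from wing 0 seen from above.
- wing2 (a point): top centre of one of the three wings, midway along it, 31 mm from the button's turning axis; it moves with the cap. Wing 2, 240 degrees anticlockwise from wing 0 seen from above.
- stop (a joint): how far the mushroom stop is pressed in, in m: 0 fully up, 0.010 at its bottom stop. It must be pressed past about 0.009 to latch, which takes about 6 N, and then rests at about 0.0085 by itself. It springs up (3 to 5 N) when the cap is turned.
- stop_turn (a joint): how far the cap is turned clockwise seen from above, in rad: 0 at rest, end stop at 1.2. The latch lets go at about 0.6; turn it to about 0.8 to be sure. A light spring (about 1 N at a wing) turns it back when let go. A finger resting on the head, or pressing a wing hard, can keep the button from coming up until it is taken away upward.
- reset_top (a point): centre of the top of the reset button, a flat steel disc 28 mm across in a dark round housing at the station's -y end.
- reset (a joint): how far the reset button is pressed in, in m: 0 up, 0.006 fully in; takes about 4 N and springs back.
- nut_blank: small pale bar for a guitar nut, 41 x 47 x 10 mm over all, lying just off the station's -y end; origin at the centre of its underside. Bystander.
- rosewood_block: reddish wood block, 56 x 80 x 40 mm, just off the station's +y end; origin at the centre of its underside. Bystander.
- pencil: pencil, 142 mm long, 7 mm thick, lying in front of the station; origin at the middle of its underside. Bystander.

How it is judged:
On the way, in this order (a step that is already met when the one before it is completed fails the run):
1. the mushroom stop is latched down, with nothing of the robot touching it (value of joint stop above 0.0065 m and contact force between each of the arm, the fingers and stop_cap below 0.1 N), for 0.2 s.
2. the cap has been turned and the stop is released and up again (value of joint stop below 0.0015 m), for 0.1 s.
3. the reset button is pressed in (value of joint reset above 0.0045 m), for 0.05 s.
At the end, for the whole second after the job is handed in: The mushroom stop is fully up (within 1.5 mm) and turned back (within 0.1 rad), the reset button is out (within 1.5 mm), the station stands still and level within 30 mm of where it was, the wood block and the nut blank within 20 mm and the pencil within 30 mm of where they lay (value of joint each of stop, reset below 0.0015 m and value of joint stop_turn below 0.1 rad and distance of each of station, pencil from where it was at the start of the episode below 0.03 m and angle between station's own z axis and vertical below 0.05 rad and linear speed of station below 0.02 m/s and distance of each of nut_blank, rosewood_block from where it was at the start of the episode below 0.02 m); the robot touches nothing.
It fails at once if the reset button is pressed while the stop is in (value of joint reset above 0.003 m and value of joint stop above 0.004 m).
It fails at once if a wing of the stop is gripped between the fingers (contact force between the fingers and stop_cap above 0.5 N and ((horizontal distance between the grasp point and wing0 below 0.008 m and z of the grasp point in the frame of wing0 below 0.012 m) or (horizontal distance between the grasp point and wing1 below 0.008 m and z of the grasp point in the frame of wing1 below 0.012 m) or (horizontal distance between the grasp point and wing2 below 0.008 m and z of the grasp point in the frame of wing2 below 0.012 m))).
It fails at once if the station is lifted, tipped or shoved away (distance of station from where it was at the start of the episode above 0.03 m or height (world z) of station above 0.012 m or angle between station's own z axis and vertical above 0.15 rad).
It fails at once if the wood block, the small nut blank or the pencil is disturbed (distance of any of nut_blank, rosewood_block from where it was at the start of the episode above 0.02 m or distance of pencil from where it was at the start of the episode above 0.03 m).
It also fails if it takes over 48 s, if anything falls off the work surface, if the arm or the gripper's body presses on something with over 40 N, if the wrist force passes 120 N, or if a joint passes its speed limit or range.

## Working session

There is one attempt and no reset: what is moved stays moved. The work goes in short steps, Python scripts to look and compute and a shell command to move; the robot and the scene stay as the last step left them, time stands still between calls to the robot, and variables do not carry over. Pictures are saved under pics/ and viewed, about 8 in all and at most 12, crops included, and the job is handed in when it is done.

```bash
mkdir -p pics; python3 - <<'E'
from station import ctrl
import cv2,numpy as np
o=ctrl.get_obs();print(o)
for n in("top","scene"):
    c=ctrl.camera(n);cv2.imwrite(f"pics/{n}0.png",c["pixels"][:,:,::-1]);np.savez(f"{n}0.npz",**{k:v for k,v in c.items()})
    print(n,c["fx"],c["cx"],c["cy"],c["R"],c["t"])
E
```

```text
{'time_s': 0.0, 'qpos': array([ 1.04340607e+00,  3.00431455e-01,  1.52155094e+00, -1.27887918e-05,
        1.32070447e+00, -6.65902592e-02]), 'joint_vel': array([ 0.00048144,  0.00160063, -0.00017119, -0.00034532,  0.00110116,
        0.00124797]), 'tau': array([ 3.82253011e-04, -5.31804121e+01, -3.52742600e+01,  7.09018693e-02,
        2.43693794e-02, -1.24414046e-04]), 'ee_pos': array([0.24444999, 0.49243343, 0.22392082]), 'eef_rot': array([-3.14050004e+00, -6.04498526e-05,  2.68079580e+00]), 'force': array([ 0.59562267,  0.23092074, -0.34757938]), 'moment': array([-0.02083288,  0.03194237, -0.03771456]), 'grip_width': 0.09377052893158325}
top 470.9456062907366 247.16932030856205 183.8061478037843 [[-0.00331016 -0.99978516 -0.02046147]
 [-0.99634734  0.00504337 -0.08524401]
 [ 0.08532889  0.02010456 -0.99614998]] [-0.10942931  0.49869399  0.9571576 ]
scene 488.0730051583067 257.39192308255133 187.12616167533616 [[ 0.36404624  0.93126579  0.01464121]
 [ 0.72439747 -0.27322745 -0.6329258 ]
 [-0.58542177  0.24102031 -0.774074  ]] [-0.07334007 -0.31400389  1.38588265]
```

View pics/top0.png

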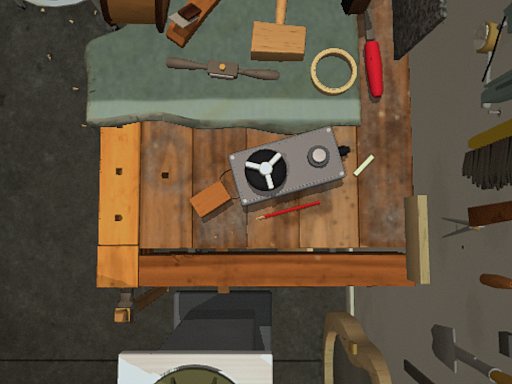

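The top view shows the stop hub near (266,170) and the reset near (318,155). The block is at (211,198), the pencil at (290,210) and the nut at (364,165). I'll enlarge it for finer positions.

```bash
python3 - <<'E'
import cv2
i=cv2.imread("pics/top0.png")[115:225,185:385]
cv2.imwrite("pics/crop0.png",cv2.resize(i,None,fx=4,fy=4,interpolation=cv2.INTER_CUBIC))
E
```

```text
(no output)
```

View pics/crop0.png

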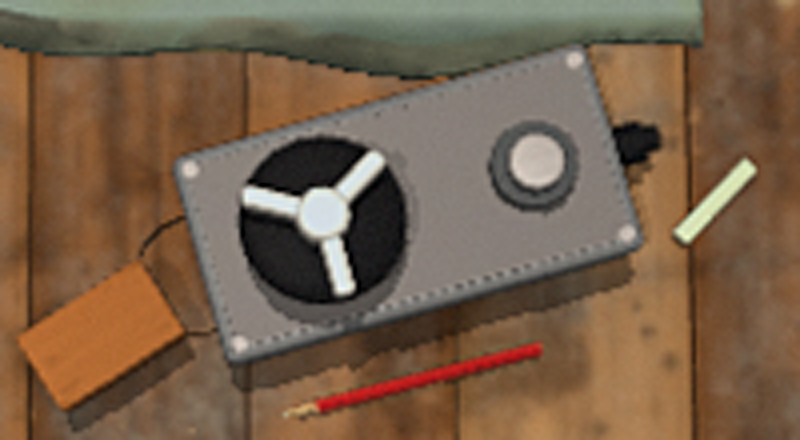

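The crop shows the hub top at crop (325,213), the reset at (537,161), and wing tips at (344,290), (380,157) and (247,195).

```bash
cat > h.py <<'E'
import numpy as np
def depth_pt(c,u,v):
    d=np.median(c["depth"][int(v)-1:int(v)+2,int(u)-1:int(u)+2])
    return c["R"].T@(np.array([(u-c["cx"])/c["fx"]*d,(v-c["cy"])/c["fy"]*d,d])-c["t"])
def ray_pt(c,u,v,z):
    r=c["R"].T@np.array([(u-c["cx"])/c["fx"],(v-c["cy"])/c["fy"],1]);o=-c["R"].T@c["t"]
    return o+r*(z-o[2])/r[2]
E
python3 - <<'E'
from h import *
c=np.load("top0.npz")
for n,x,y,z in(("hub",325,213,.107),("reset",537,161,.06),("w0",344,290,.105),("w2?",247,195,.105),("w1?",380,157,.105),("c1",190,170,.05),("c2",574,61,.05),("c3",627,233,.05),("c4",239,343,.05),("blk",102,335,.04),("nut",715,200,.01),("penc",540,349,.007),("pent",290,413,.007)):
    u,v=185+x/4-.4,115+y/4-.4
    print(n,depth_pt(c,u,v).round(4),ray_pt(c,u,v,z).round(4))
E
```

```text
hub [ 0.521  -0.1488  0.1065] [ 0.5209 -0.1488  0.107 ]
reset [ 0.5504 -0.254   0.0716] [ 0.5521 -0.2555  0.06  ]
w0 [ 0.4846 -0.1576  0.103 ] [ 0.4845 -0.1575  0.105 ]
w2? [ 0.53   -0.1118  0.1052] [ 0.53   -0.1118  0.105 ]
w1? [ 0.5481 -0.1752  0.1033] [ 0.5478 -0.1751  0.105 ]
c1 [ 0.55   -0.0818  0.0506] [ 0.5501 -0.0818  0.05  ]
c2 [ 0.6042 -0.2761  0.0513] [ 0.6045 -0.2763  0.05  ]
c3 [ 0.5167 -0.3011  0.0509] [ 0.5168 -0.3013  0.05  ]
c4 [ 0.4624 -0.1064  0.0508] [ 0.4624 -0.1064  0.05  ]
blk [ 0.4672 -0.0367  0.0419] [ 0.4673 -0.0365  0.04  ]
nut [ 0.5382 -0.3547  0.01  ] [ 0.5382 -0.3547  0.01  ]
penc [ 0.4608 -0.2625  0.0069] [ 0.4607 -0.2625  0.007 ]
pent [ 0.4279 -0.1318  0.0015] [ 0.4279 -0.1318  0.007 ]
```

```bash
python3 -m creep '{"translation":[[41,-100,0],[80,-150,0],[80,-180,0],[80,-200,0],[85,-208,0]],"yaw":[-0.12,-0.24,-0.36,-0.48,-0.6],"gripper":[255,255,255,255,255]}' 10
python3 -m creep '{"translation":[[80,-180,0],[80,-190,0],[80,-200,0],[80,-200,0],[80,-205,0]],"yaw":[-0.12,-0.24,-0.36,-0.48,-0.6],"gripper":[255,255,255,255,255]}'
```

```text
time_s: 0.52
ee_pos: [0.3236, 0.2986, 0.2236]
eef_rot: [-3.14, 0.0, 2.075]
force: [0.7, 0.7, 0.5]
grip_width: 0.064
time_s: 0.93
ee_pos: [0.3994, 0.1045, 0.2237]
eef_rot: [-3.14, -0.0, 1.47]
force: [0.4, 0.7, -0.2]
grip_width: 0.031
```

```bash
python3 -m creep '{"translation":[[122,-253,0],[122,-253,0],[122,-253,0],[122,-253,0],[122,-253,0]],"yaw":[-0.1,-0.16,-0.16,-0.16,-0.16],"gripper":[255,255,255,255,255]}'
python3 -m creep '{"translation":[[33,-69,-50],[33,-69,-70],[33,-69,-70],[33,-69,-70],[33,-69,-70]],"yaw":[0,0,0,0,0],"gripper":[255,255,255,255,255]}'
python3 - <<'E'
from station import ctrl
import cv2,numpy as np
o=ctrl.get_obs();print(o["ee_pos"],o["eef_rot"],o["force"],o["grip_width"])
c=ctrl.camera("top");cv2.imwrite("pics/top1.png",cv2.resize(c["pixels"][115:225,185:385,::-1],None,fx=4,fy=4,interpolation=cv2.INTER_CUBIC))
w=ctrl.camera("wrist");cv2.imwrite("pics/w1.png",w["pixels"][:,:,::-1]);np.savez("w1.npz",**w)
T=w["tool_from_camera"];print(T)
E
```

```text
time_s: 1.35
ee_pos: [0.4895, -0.0837, 0.2235]
eef_rot: [-3.14, -0.0, 1.309]
force: [1.8, 0.3, 0.1]
grip_width: 0.0006
time_s: 1.77
ee_pos: [0.5221, -0.1528, 0.1527]
eef_rot: [-3.138, -0.0, 1.308]
force: [0.5, 0.0, 0.9]
grip_width: 0.0006
[ 0.52205334 -0.15277576  0.15272431] [-3.13761637e+00 -3.35610752e-04  1.30799101e+00] [0.52419899 0.0092286  0.91637626] 0.0005915006455368246
[[-7.84661032e-04 -9.63921075e-01 -2.66187048e-01  7.84654407e-02]
 [ 9.99999661e-01 -8.23301640e-04  3.35742740e-05  1.73660266e-04]
 [-2.51515184e-04 -2.66186932e-01  9.63921394e-01 -1.60645278e-01]
 [ 0.00000000e+00  0.00000000e+00  0.00000000e+00  1.00000000e+00]]
```

View pics/w1.png

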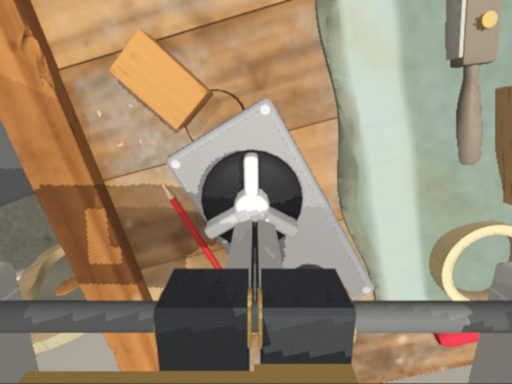

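The wrist view shows the hub at about (253,206) with the closed fingertips just at its near edge. The black head spans columns 202–302.

```bash
python3 - <<'E'
import numpy as np
from scipy.spatial.transform import Rotation as Ro
w=np.load("w1.npz");T=w["tool_from_camera"];R=Ro.from_euler("xyz",[-3.13762,-.0003,1.308]).as_matrix();p=np.array([.52205,-.15278,.15272])
o=R@T[:3,3]+p
for u,v in((253,206),(253,202)):
    r=R@T[:3,:3]@np.array([(u-w["cx"])/w["fx"],(v-w["cy"])/w["fy"],1]);print(o+r*(.107-o[2])/r[2])
E
```

```text
[ 0.52364807 -0.14287606  0.107     ]
[ 0.52444093 -0.13995254  0.107     ]
```

```bash
python3 - <<'E'
import numpy as np,cv2
from scipy.spatial.transform import Rotation as Ro
w=np.load("w1.npz");T=w["tool_from_camera"];R=Ro.from_euler("xyz",[-3.13762,-.0003,1.308]).as_matrix();p=np.array([.52205,-.15278,.15272])
o=R@T[:3,3]+p
for n,u,v,z in(("c1",265,110,.05),("c4",175,163,.05),("c2",368,290,.05)):
    r=R@T[:3,:3]@np.array([(u-w["cx"])/w["fx"],(v-w["cy"])/w["fy"],1]);d=w["depth"][v,u];print(n,o+r*(z-o[2])/r[2],o+r*d)
i=w["pixels"][140:270,190:320,::-1];cv2.imwrite("pics/w1c.png",cv2.resize(i,None,fx=4,fy=4,interpolation=cv2.INTER_CUBIC))
E
```

```text
c1 [ 0.55042569 -0.08113722  0.05      ] [ 0.55042439 -0.08113652  0.05004712]
c4 [ 0.46191024 -0.10430051  0.05      ] [ 0.46178365 -0.10434261  0.04958988]
c2 [ 0.60604861 -0.27594988  0.05      ] [ 0.60620973 -0.27645929  0.0493247 ]
```

View pics/w1c.png

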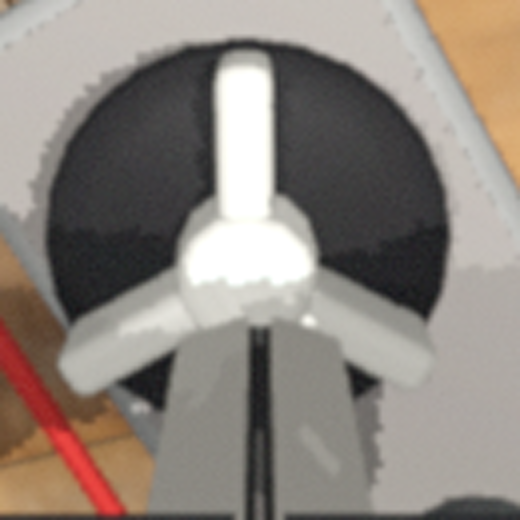

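View pics/top1.png

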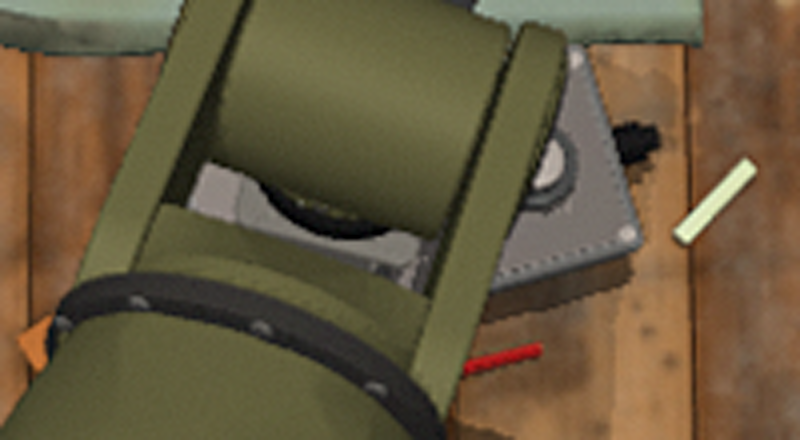

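The finger tips cover the hub's near rim, at about (256,222) in the full image. The station corners agree between the two cameras to about 2 mm, and the top view is mostly hidden by the arm. I'll shift +6 mm in y and go down.

```bash
python3 -m creep '{"translation":[[0,6,0],[0,6,-15],[0,6,-22],[0,6,-22]],"yaw":[0,0,0,0],"gripper":[255,255,255,255]}'
python3 -m creep '{"translation":[[0,0,-3],[0,0,-6],[0,0,-8],[0,0,-8]],"yaw":[0,0,0,0],"gripper":[255,255,255,255]}'
```

```text
time_s: 2.2
ee_pos: [0.5222, -0.1449, 0.1321]
eef_rot: [-3.14, -0.0, 1.311]
force: [-0.2, -0.1, -0.4]
grip_width: 0.0009
time_s: 2.53
ee_pos: [0.5224, -0.1448, 0.1243]
eef_rot: [-3.14, -0.0, 1.311]
force: [0.0, 2.2, 2.1]
grip_width: 0.0007
```

```bash
python3 -m creep '{"translation":[[0,0,-2],[0,0,-4],[0,0,-6],[0,0,-6]],"yaw":[0,0,0,0],"gripper":[255,255,255,255]}'
python3 -m creep '{"translation":[[0,0,-1],[0,0,-2],[0,0,-2.5],[0,0,-2.5]],"yaw":[0,0,0,0],"gripper":[255,255,255,255]}'
```

```text
time_s: 2.87
ee_pos: [0.5223, -0.1448, 0.1181]
eef_rot: [-3.14, -0.0, 1.311]
force: [0.2, 0.5, -0.5]
grip_width: 0.0004
time_s: 3.2
ee_pos: [0.5225, -0.1449, 0.1161]
eef_rot: [-3.141, -0.0, 1.311]
force: [-3.1, 1.1, 8.9]
grip_width: 0.0004
```

```bash
python3 -m creep '{"translation":[[0,0,-1],[0,0,-1.5],[0,0,-1.5]],"yaw":[0,0,0],"gripper":[255,255,255]}'
python3 -m creep '{"translation":[[0,0,2],[0,0,10],[0,0,25],[0,0,25]],"yaw":[0,0,0,0],"gripper":[255,255,255,255]}'
python3 - <<'E'
from station import ctrl
import cv2,numpy as np
o=ctrl.get_obs();print(o["ee_pos"],o["eef_rot"],o["force"])
w=ctrl.camera("wrist");c=ctrl.camera("scene")
from scipy.spatial.transform import Rotation as Ro
T=w["tool_from_camera"];R=Ro.from_euler("xyz",o["eef_rot"]).as_matrix()
v,u=np.mgrid[:384,:512];d=w["depth"]
P=np.stack([(u-w["cx"])/w["fx"]*d,(v-w["cy"])/w["fy"]*d,d],-1)@T[:3,:3].T+T[:3,3]
P=P@R.T+o["ee_pos"]
print("wing2 region z", P[160:190:5,252].round(4))
cv2.imwrite("pics/w2.png",cv2.resize(w["pixels"][130:290,180:340,::-1],None,fx=3.5,fy=3.5))
E
```

```text
time_s: 3.45
ee_pos: [0.5229, -0.1451, 0.116]
eef_rot: [3.141, -0.0, 1.311]
force: [-5.4, 2.5, 16.3]
grip_width: 0.0007
time_s: 3.78
ee_pos: [0.5238, -0.1454, 0.1433]
eef_rot: [3.137, 0.0, 1.311]
force: [0.1, -0.1, 0.5]
grip_width: 0.0007
[ 0.52378572 -0.14543373  0.1433077 ] [3.13745134e+00 2.12149512e-04 1.31064378e+00] [ 0.057492   -0.11203181  0.54146634]
wing2 region z [[ 0.5326 -0.1071  0.0732]
 [ 0.5325 -0.1075  0.0919]
 [ 0.5318 -0.1101  0.0965]
 [ 0.5309 -0.1135  0.097 ]
 [ 0.53   -0.117   0.0968]
 [ 0.5291 -0.1202  0.0981]]
```

View pics/w2.png

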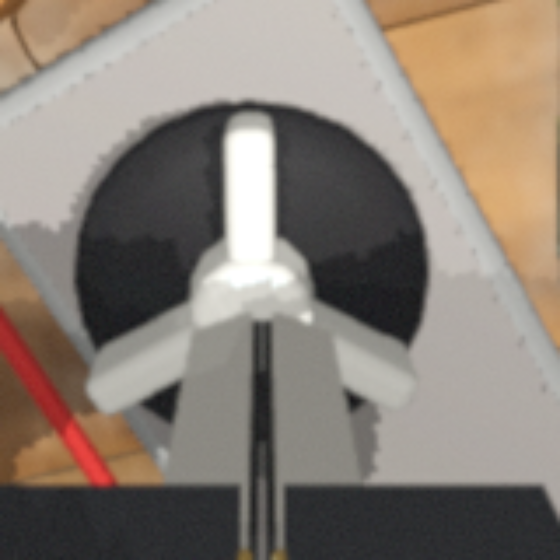

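The cap is latched: the wing tops are at 0.0967, and the wing pointing up at crop (250,180) puts the axis near (0.522,-0.147). Next I'll move into the gap at 255°.

```bash
python3 -m creep '{"translation":[[-10,-32,0],[-10,-32,0],[-10,-32,-20],[-10,-32,-34],[-10,-32,-34]],"yaw":[0,0,0,0,0],"gripper":[255,255,255,255,255]}'
```

```text
time_s: 4.3
ee_pos: [0.5115, -0.1766, 0.1037]
eef_rot: [-3.138, -0.001, 1.31]
force: [-0.4, 0.3, -1.0]
grip_width: 0.0007
```

```bash
python3 -m creep '{"translation":[[0,0,5],[-4,1,5],[-7.5,3,5],[-10.5,5.5,5],[-13.5,8,5]],"yaw":[0,-0.12,-0.24,-0.36,-0.48],"gripper":[255,255,255,255,255]}'
```

```text
time_s: 4.72
ee_pos: [0.4983, -0.1686, 0.1099]
eef_rot: [-3.139, -0.001, 0.824]
force: [-0.2, -1.2, -0.3]
grip_width: 0.0008
```

```bash
python3 -m creep '{"translation":[[-2.5,3,0],[-4.5,6.5,0],[-6,10,0],[-7.5,14,0],[-8,17.5,0]],"yaw":[-0.12,-0.24,-0.36,-0.48,-0.6],"gripper":[255,255,255,255,255]}'
python3 - <<'E'
from station import ctrl
import cv2
print(ctrl.get_obs()["force"])
c=ctrl.camera("scene");cv2.imwrite("pics/s3.png",c["pixels"][:,:,::-1])
E
```

```text
time_s: 5.13
ee_pos: [0.4905, -0.1511, 0.1112]
eef_rot: [-3.14, -0.002, 0.218]
force: [-1.2, -1.5, 3.5]
grip_width: 0.0006
[-1.16927322 -1.45937745  3.46974868]
```

View pics/s3.png

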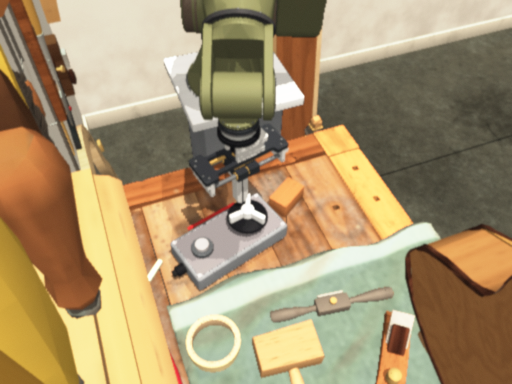

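The scene view shows the finger at the stop's near side (245,190), the cap turned, and the bystanders in place. The upward force of 3.5 N suggests the released cap is pressing on the finger. I'll turn a touch further, then lift.

```bash
python3 -m creep '{"translation":[[0,3,0],[0,5,0],[0,5,3],[0,5,6]],"yaw":[-0.1,-0.15,-0.15,-0.15],"gripper":[255,255,255,255]}'
python3 -m creep '{"translation":[[0,0,8],[0,0,25],[0,0,40],[0,0,50],[0,0,50]],"yaw":[0,0,0,0,0],"gripper":[255,255,255,255,255]}'
python3 - <<'E'
from station import ctrl
import cv2,numpy as np
from scipy.spatial.transform import Rotation as Ro
o=ctrl.get_obs();print(o["ee_pos"],o["eef_rot"],o["force"])
w=ctrl.camera("wrist")
T=w["tool_from_camera"];R=Ro.from_euler("xyz",o["eef_rot"]).as_matrix()
v,u=np.mgrid[:384,:512];d=w["depth"]
P=np.stack([(u-w["cx"])/w["fx"]*d,(v-w["cy"])/w["fy"]*d,d],-1)@T[:3,:3].T+T[:3,3]
P=P@R.T+o["ee_pos"]
m=(np.hypot(P[...,0]-.522,P[...,1]+.147)<.045)&(P[...,2]>.08)&(P[...,2]<.115)
print(m.sum(),np.histogram(P[m][:,2],bins=np.arange(.08,.116,.0025)))
cv2.imwrite("pics/w4.png",w["pixels"][:,:,::-1])
E
```

```text
time_s: 5.52
ee_pos: [0.4907, -0.1458, 0.1181]
eef_rot: [-3.141, -0.003, 0.063]
force: [-1.5, -0.2, 2.3]
grip_width: 0.0006
time_s: 5.93
ee_pos: [0.4916, -0.1461, 0.1706]
eef_rot: [3.141, -0.006, 0.065]
force: [0.1, 0.3, 0.3]
grip_width: 0.0004
[ 0.49156958 -0.14607429  0.17056812] [ 3.14117122 -0.0059713   0.06478254] [0.0914851  0.29486423 0.33559214]
7454 (array([ 119,  947, 2072, 1922,   51,   50,   39,   46,   77,  711, 1206,
        214,    0,    0]), array([0.08  , 0.0825, 0.085 , 0.0875, 0.09  , 0.0925, 0.095 , 0.0975,
       0.1   , 0.1025, 0.105 , 0.1075, 0.11  , 0.1125, 0.115 ]))
```

View pics/w4.png

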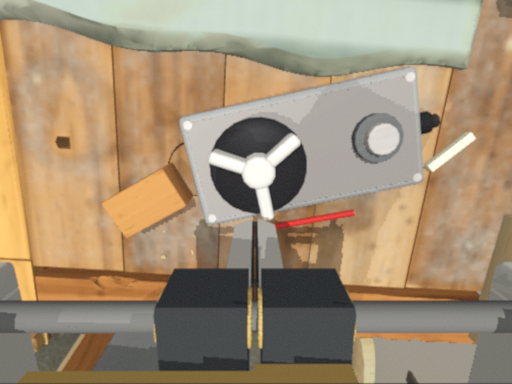

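The cap is fully up (wing tops 105 mm) and turned back. In the picture the hub is at (258,171), wing 0 points down at (265,210), and the reset is at (383,139).

```bash
python3 - <<'E'
from station import ctrl
import numpy as np
from scipy.spatial.transform import Rotation as Ro
o=ctrl.get_obs();w=ctrl.camera("wrist")
T=w["tool_from_camera"];R=Ro.from_euler("xyz",o["eef_rot"]).as_matrix()
for n,u,v in(("reset",383,139),("hub",258,171),("c1",187,125),("c2",409,77),("c3",418,177),("c4",211,218)):
    d=w["depth"][v,u];print(n,(R@(T[:3,:3]@np.array([(u-w["cx"])/w["fx"]*d,(v-w["cy"])/w["fy"]*d,d])+T[:3,3])+o["ee_pos"]).round(4))
E
```

```text
reset [ 0.5507 -0.2503  0.0729]
hub [ 0.5231 -0.1456  0.1059]
c1 [ 0.5504 -0.0799  0.0516]
c2 [ 0.6038 -0.273   0.0506]
c3 [ 0.5159 -0.2991  0.0509]
c4 [ 0.4616 -0.1038  0.0502]
```

```bash
python3 - <<'E'
from h import *
c=np.load("top0.npz")
print([depth_pt(c,u,155-.2).round(3)[[1,2]].tolist() for u in range(305,334,2)])
E
python3 -m creep '{"translation":[[30,-35,0],[59,-70,0],[59,-106,0],[59,-106,0],[59,-106,0]],"yaw":[0,0,0,0,0],"gripper":[255,255,255,255,255]}'
```

```text
[[-0.229, 0.052], [-0.233, 0.051], [-0.236, 0.062], [-0.24, 0.062], [-0.242, 0.072], [-0.246, 0.072], [-0.25, 0.071], [-0.254, 0.072], [-0.258, 0.072], [-0.262, 0.071], [-0.266, 0.069], [-0.272, 0.061], [-0.276, 0.061], [-0.281, 0.052], [-0.285, 0.052]]
time_s: 6.45
ee_pos: [0.5491, -0.2531, 0.1661]
eef_rot: [-3.139, -0.001, 0.062]
force: [-0.1, -0.1, -0.5]
grip_width: 0.0004
```

The housing stands at 62 mm and the disc at 72 mm, so it can be pressed freely.

```bash
python3 -m creep '{"translation":[[1,0,-35],[1,0,-60],[1,0,-68],[1,0,-68]],"yaw":[0,0,0,0],"gripper":[255,255,255,255]}'
python3 -m creep '{"translation":[[0,0,-2],[0,0,-4],[0,0,-6],[0,0,-6]],"yaw":[0,0,0,0],"gripper":[255,255,255,255]}'
```

```text
time_s: 6.78
ee_pos: [0.5491, -0.2516, 0.096]
eef_rot: [-3.137, 0.003, 0.063]
force: [0.4, 0.3, 0.4]
grip_width: 0.0
time_s: 7.12
ee_pos: [0.5494, -0.2516, 0.0908]
eef_rot: [-3.138, 0.002, 0.063]
force: [0.7, 0.5, 0.7]
grip_width: 0.0007
```

```bash
python3 -m creep '{"translation":[[0,0,-2],[0,0,-4],[0,0,-6],[0,0,-7],[0,0,-7]],"yaw":[0,0,0,0,0],"gripper":[255,255,255,255,255]}'
```

```text
time_s: 7.53
ee_pos: [0.5498, -0.2518, 0.0851]
eef_rot: [-3.138, 0.001, 0.064]
force: [-3.4, 3.2, 12.8]
grip_width: 0.0003
```

```bash
python3 -m creep '{"translation":[[0,0,-1],[0,0,-1]],"yaw":[0,0],"gripper":[255,255]}'
python3 -m creep '{"translation":[[0,0,5],[0,0,25],[0,0,60],[0,0,90],[0,0,90]],"yaw":[0,0,0,0,0],"gripper":[255,255,255,255,255]}'
python3 -m creep '{"translation":[[0,0,20],[-40,0,30],[-80,0,40],[-120,0,40],[-120,0,40]],"yaw":[0,0,0,0,0],"gripper":[255,255,255,255,255]}'
python3 - <<'E'
from station import ctrl
import cv2
print(ctrl.get_obs()["force"])
c=ctrl.camera("wrist");cv2.imwrite("pics/w5.png",c["pixels"][:,:,::-1])
from h import *
c=ctrl.camera("top");a=np.load("top0.npz")
m=np.zeros((384,512),bool);m[120:222,188:378]=1
print("changed px",[(u,v) for v,u in np.argwhere(m&(abs(c["depth"]-a["depth"])>.006))][::40][:30])
for n,x,y in(("hub",325,213),("reset",537,161),("w0",344,290),("c2",574,61),("c3",627,233)):
    u,v=185+x/4-.4,115+y/4-.4; print(n,depth_pt(c,u,v).round(4),depth_pt(a,u,v).round(4))
E
```

```text
time_s: 7.7
ee_pos: [0.5499, -0.2518, 0.0851]
eef_rot: [-3.138, 0.0, 0.064]
force: [-4.7, 3.2, 12.7]
grip_width: 0.0008
time_s: 8.12
ee_pos: [0.5517, -0.2528, 0.1813]
eef_rot: [3.14, -0.007, 0.064]
force: [0.8, -0.1, 0.8]
grip_width: 0.0004
time_s: 8.53
ee_pos: [0.4268, -0.2523, 0.221]
eef_rot: [3.141, -0.005, 0.062]
force: [0.5, 0.4, 0.3]
grip_width: 0.0005
[0.5158943  0.40368024 0.3033724 ]
changed px [(np.int64(198), np.int64(120)), (np.int64(332), np.int64(126)), (np.int64(297), np.int64(135)), (np.int64(225), np.int64(144)), (np.int64(253), np.int64(150)), (np.int64(347), np.int64(157)), (np.int64(353), np.int64(159)), (np.int64(351), np.int64(161)), (np.int64(339), np.int64(163)), (np.int64(350), np.int64(164)), (np.int64(333), np.int64(166)), (np.int64(342), np.int64(167)), (np.int64(346), np.int64(168)), (np.int64(347), np.int64(169)), (np.int64(346), np.int64(170)), (np.int64(344), np.int64(171)), (np.int64(342), np.int64(172)), (np.int64(339), np.int64(173)), (np.int64(329), np.int64(174)), (np.int64(369), np.int64(174)), (np.int64(360), np.int64(175)), (np.int64(348), np.int64(176)), (np.int64(336), np.int64(177)), (np.int64(376), np.int64(177)), (np.int64(361), np.int64(178)), (np.int64(343), np.int64(179)), (np.int64(316), np.int64(180)), (np.int64(361), np.int64(180)), (np.int64(342), np.int64(181)), (np.int64(322), np.int64(182))]
hub [ 0.5211 -0.1488  0.1061] [ 0.521  -0.1488  0.1065]
reset [ 0.5501 -0.2537  0.0734] [ 0.5504 -0.254   0.0716]
w0 [ 0.4846 -0.1576  0.1039] [ 0.4846 -0.1576  0.103 ]
c2 [ 0.6043 -0.2762  0.0509] [ 0.6042 -0.2761  0.0513]
c3 [ 0.467  -0.2182  0.5108] [ 0.5167 -0.3011  0.0509]
```

View pics/w5.png

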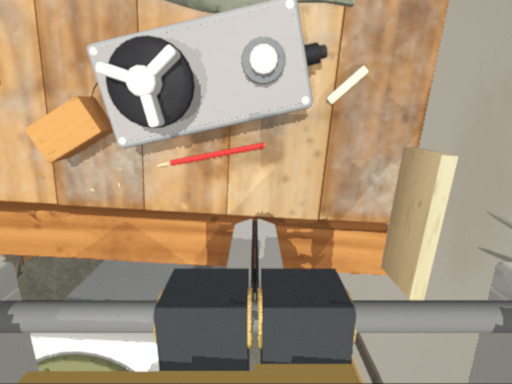

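The view shows the stop up with wing 0 at its rest heading (155,110) and the reset out (264,60). The block, nut and pencil are undisturbed and the arm is clear, so I'm handing in.

```bash
python3 -c "
from station import ctrl
print(ctrl.hand_in())"
```

```text
the job is handed in; nothing more can be done
None
```

The stop check is done and handed in at about 8.7 s; no verdict was reported.

- **Stop pressed:** I pressed the hub with closed fingers to the bottom, about 16 N. After letting go, the wing tops stayed at 97 mm, so the stop had latched.
- **Stop released:** I swept the closed fingers clockwise against wing 0, then lifted. The cap came fully up (wing tops 105 mm) and turned back to its rest heading.
- **Reset pressed:** The reset went in about 6 mm, to its bottom at about 13 N, and sprang back.

**Last checks:**
- Top-camera depth put the hub, wing 0, reset and one visible station corner within 2 mm of where they started. The arm hid the other corner.
- The last wrist picture showed the block, nut blank and pencil in place. I judged those by eye and did not measure them.
- The two cameras differed by up to 5 mm on the hub position because the fingers partly covered it. I used a value in between.
- The fingers briefly went about 5 mm lower beside the wing than planned. This caused no contact force and I corrected it before the sweep.

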